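# Drift out the stuck hinge pin

## Robot

A 6-joint arm with a two-finger parallel gripper is mounted at the origin on a cart in front of the work surface, level with it; the furniture and walls round the work are solid. World frame = base frame: x ahead of the robot, y to its left, z up, the work surface at z = 0. Lengths are in m, angles in rad, forces in N, time in s.
With the tool pointing down it reaches from about 0.275 to 0.975 m from the base axis. Payload 8.4 kg.
Tool frame: the origin (TCP) lies midway between the tips of the shut fingers; the grasp point (between the pads) lies 19 mm behind it (bot.grasp_offset is the distance from the TCP to the grasp point, in m); z points along the fingers, y is the line along which they close (so a half turn about z gives the same grasp; the last joint's range is limited). The gripper opens to 92 mm and grips with 3 to 60 N. Pads are 20 mm wide; open, the fingers measure 128 mm over their backs; the gripper's body (75 mm by 189 mm) begins 69 mm behind the grasp point.
Start: joints at [1.124, 0.353, 1.633, -0, 1.155, -0.002], TCP at [0.269, 0.564, 0.215] pointing down, gripper open.
Joint ranges: [-2.63, 2.63], [-0.92, 2.1], [0.06, 2.66], [-1.3, 4.44], [0, 2.69], [-3.02, 3.02]. Speed limits (rad/s): [2.22, 2.22, 2.79, 3.14, 3.14, 3.14].

## Interface

Orientations are given as [roll, pitch, yaw] about the fixed x, y, z axes, in that order (R = Rz(yaw) Ry(pitch) Rx(roll)).
In Python, from workcell import bot gives the robot as it stands.
- The arm moves only by the tool apply_moves, never from a script. Its argument "motion" is text: rows parted by semicolons, each of 7 numbers parted by spaces: the shift along the tool's x, y, z in mm, then the turn, a rotation vector about the tool's x, y, z in degrees, then the opening, from -1 (shut) to 1 (fully open), so that 0 is half open. In form: dx dy dz ax ay az hand; .... A call has 1 to 8 rows; each row is the pose to reach, as a shift and turn from the pose commanded when the call began, along the tool's axes at that moment; what a row does not reach only later rows make up. A row lasts 1/10 s, in which the tool goes at most 50 mm and 8.59 degrees, less where a joint would pass 70% of its speed; a pose out of reach is approached as far as the arm can. A call with a gripper value outside its range is refused whole. The fingers move at their own pace and stop on an object; the grip force is fixed at half the most. Time passes only in rows, so rows that repeat a pose let the fingers close. It gives the time, the measured TCP pose, the force, the opening and the grip force at its end, in the units of the state.
- bot.state(): the state, without advancing time (a new reading comes with each control period).
- bot.capture(name): name is "scene" or "side" or "wrist"; returns (picture, depth): 400x640x3 uint8, blue, green, red; 400x640 float32, m along the optical axis (not along the pixel's ray), 0 where there is no reading.
- bot.camera_info(name): a dict with "vfov" (degrees; the focal length in pixels is half the picture's height over the tangent of half this angle, whatever the lens; pixels are square), "cx", "cy" (the principal point, pixels), "dist_coeffs" ([k1, k2, p1, p2, k3] as OpenCV has them; the pictures are not rectified), "xyz" and "rotation" of the camera in the world. Camera axes: x right, y down, z forward; pixel columns grow to the right and rows downward; lengths in m; the calibration is good to about 2 mm. A picture is of the moment at which its call begins: read the wrist's pose just before it. camera_info takes no time and is no camera call; for the wrist camera it gives the pose at the moment of the call.
- bot.hand_in(): hands the job in; it is judged then, once.
The state is a dict: "clock": time; "joint_positions": joint angles; "joint_velocities": joint speeds; "effort": joint torques, N m; "tcp_pos": TCP position; "orientation": TCP orientation; "force": force on the tool from outside, world axes, zero at the start; "moment": the same for the moment, N m; "width": finger opening in m; "finger_force": force on a finger pad.
Only numpy, scipy, OpenCV 4.12 (cv2) and the standard library are available. Lean on these libraries where they do the work, as an engineer would, in place of code of your own. Each camera call takes 0.05 s, during which the arm holds its last target. There are 200 camera calls.

## Task

The brass pin is stuck in the hinge on the blue jig. Take the drift punch from its wooden rest and use its thin nose to drive the pin out of the hinge from the side away from the empty blue bin, so that the pin drops into the bin, then lay the punch back in its rest. Do not touch the pin with the gripper and do not knock the spray can over.

Things in the scene. Friction and masses are not known exactly. Their poses are not given: they have to be found in the camera images.
- jig: Blue jig fixed to the bench, foot 48 x 120 x 12 mm, carrying a folded steel hinge; origin under its centre. Hinge barrel: level tube along the jig's x, 32 mm outside, 60 mm long (x -30 to +30 mm), axis 95 mm above the bench, bore 18 mm, right through; a screw on top at x = +18 reaches 116 mm. The bin stands at the +x end; the punch enters at the -x end, where the air is clear from 70 mm up.
- bore_entry (a point): Centre of the bore's mouth at the -x end of the hinge barrel (side away from the bin), 95 mm above the bench; axes as the jig's, +x points into the bore, along the drive direction.
- bore_exit (a point): Centre of the bore's mouth at the +x end (bin side), 60 mm from bore_entry; axes as the jig's.
- pin: Loose brass pin, 16 mm diameter, 58 mm long, 90 g, origin at its centre, x along it. It starts inside the bore, ends within 2 mm of the barrel's ends. A sprung pad in the bin-end knuckle pinches it: it moves only under a steady push (about 10 to 20 N) and falls off the end as its tail comes out. The pad leaves at least 14 mm of the bore's height free for the punch nose.
- bin: Loose, empty blue open-front parts bin, 131 x 112 x 62 mm, its low front lip (33 mm high, at -x) just under the +x end of the barrel. Origin at the centre of its underside; inside x = -46 to +62 mm, y = -44 to +44 mm, floor 3 mm thick, side walls 44 mm high, back wall (+x) 60 mm.
- punch: Loose steel drift punch, 187 mm long, 220 g, axis along its x. Origin on the axis at the middle of the dark round handle (20 mm diameter, x = -50 to +50 mm); then an 8 mm taper and a thin nose, 8 mm diameter, to x = +137 mm. It starts level in its rest, axis 48 mm above the bench.
- punch_tip (a point): Centre of the flat end of the punch's nose, 137 mm from the punch's origin along its x.
- rest: Wooden tool rest fixed to the bench, foot 110 x 56 x 8 mm; two V notches at x = -43 and +43 mm hold the punch's handle along the rest's x; the 78 mm between them are open for the fingers. Prongs reach 54 mm above the bench. Origin at the centre of its underside.
- rest_seat (a point): Where the punch's origin lies when the punch is in its rest: 48 mm above the bench, axes as the rest's (at the start the nose points along +x).
- spray_can: Green spray can with red cap, standing, 54 mm diameter, 168 mm high, origin at the centre of its foot; a bystander.
There are look-alikes about, which are no part of the job. What is shaped like the jig but red or turquoise is not meant.

How it is judged:
On the way:
1. with its nose inside the bore, the punch has driven the pin at least 10 mm towards the bin (x of pin in the frame of bore_exit between -0.02 and 0.05 m and x of punch_tip in the frame of bore_entry between 0.006 and 0.08 m and y of punch_tip in the frame of bore_entry between -0.009 and 0.009 m and z of punch_tip in the frame of bore_entry between -0.009 and 0.009 m), for 0.1 s.
At the end, for the whole second after the job is handed in: The pin lies at rest inside the bin; the punch lies still in both notches of its rest, either way round (middle of its handle within 25 mm of the seat along the rest and at seat height, axis within 0.15 rad of the rest's); the spray can stands (x of pin in the frame of bin between -0.05 and 0.066 m and y of pin in the frame of bin between -0.05 and 0.05 m and z of pin in the frame of bin between 0 and 0.05 m and linear speed of pin below 0.05 m/s and horizontal distance between punch and rest_seat below 0.025 m and height (world z) of punch between 0.042 and 0.056 m and angle between the x axis of punch and the x axis of rest, either way round below 0.15 rad and linear speed of punch below 0.03 m/s and angle between spray_can's own z axis and vertical below 0.3 rad); the robot touches nothing.
It fails at once if the gripper touches the pin (contact force between the fingers and pin above 1 N).
It fails at once if the spray can is knocked over (angle between spray_can's own z axis and vertical above 0.5 rad).
It also fails if it takes over 58 s, if anything falls off the work surface, if the arm or the gripper's body presses on something with over 40 N, if the wrist force passes 120 N, or if a joint passes its speed limit or range.

## Working session

There is one attempt and no reset: what is moved stays moved. The work goes in short steps, Python scripts to look and compute and a tool call to move; the robot and the scene stay as the last step left them, time stands still between calls to the robot, and variables do not carry over. Pictures are saved under pics/ and viewed, at most 10 in all, crops included, and the job is handed in when it is done.

Besides the shell and the picture viewer there is one more tool, called after "Emit:" by a JSON object that holds its "method" and its "body", one argument or row to a line. apply_moves: Moves the arm, as the interface text tells. Its arguments: {"type":"object","properties":{"motion":{"type":"string"}},"required":["motion"]}

```bash
ls; mkdir -p pics; cat > h.py <<'E'
import numpy as np, cv2
from scipy.spatial.transform import Rotation as R
from workcell import bot
def cam(n):
    i=bot.camera_info(n); p,d=bot.capture(n)
    f=200/np.tan(np.radians(i['vfov'])/2)
    K=np.array([[f,0,i['cx']],[0,f,i['cy']],[0,0,1]])
    return i,p,d,K
def cloud(i,d,K):
    v,u=np.mgrid[:400,:640]
    n=cv2.undistortPoints(np.stack([u,v],-1).reshape(-1,1,2).astype(np.float64),K,np.array(i['dist_coeffs'],float)).reshape(400,640,2)
    c=np.dstack([n*d[...,None],d])
    w=c@rot(i).T+np.array(i['xyz']); w[d==0]=np.nan
    return w
def rot(i):
    r=np.array(i['rotation'],float)
    return r if r.shape==(3,3) else R.from_euler('xyz',r).as_matrix()
E
python3 - <<'E'
from h import *
print(bot.state())
for n in('scene','side'):
    i,p,d,K=cam(n); print(n,i)
    cv2.imwrite(f'pics/{n}.png',p); np.savez(f'{n}.npz',w=cloud(i,d,K),p=p)
print(bot.camera_info('wrist'))
E
```

```text
pics
{'clock': 0.0, 'joint_positions': array([ 1.12360208e+00,  3.53625398e-01,  1.63411184e+00, -8.81122190e-06,
        1.15522582e+00, -2.37627719e-03]), 'joint_velocities': array([ 4.67134222e-04, -5.76350064e-05,  1.15692143e-03, -8.03566861e-04,
        1.09622826e-03,  8.87323249e-05]), 'effort': array([-4.29486056e-03, -5.93840218e+01, -3.34207463e+01,  6.93117315e-02,
        2.36134120e-02, -6.02320370e-05]), 'tcp_pos': array([0.26870944, 0.56374107, 0.21388745]), 'orientation': array([-3.14022223e+00,  4.79990084e-06,  2.69677825e+00]), 'force': array([-0.03915733, -0.10894421, -0.71245699]), 'moment': array([-0.0321407 , -0.049327  , -0.00277281]), 'finger_force': 0.0, 'width': 0.09177720000500783}
scene {'vfov': 48.315661524356514, 'cx': 317.27656570372676, 'cy': 205.60734048771724, 'dist_coeffs': array([-0.06798514,  0.        ,  0.        ,  0.        ,  0.        ]), 'xyz': array([-0.25080408, -0.52548218,  1.17077583]), 'rotation': array([-2.46431773, -0.00679567, -1.03855756])}
side {'vfov': 44.27642005665528, 'cx': 318.49539563841455, 'cy': 195.1479442770168, 'dist_coeffs': array([-0.09058584,  0.        ,  0.        ,  0.        ,  0.        ]), 'xyz': array([-0.22329961, -1.23998625,  0.73506196]), 'rotation': array([-2.01808794,  0.00483002, -0.57244126])}
{'vfov': 69.39984716831461, 'cx': 313.5782096035622, 'cy': 196.70730434097632, 'dist_coeffs': array([-0.02663435,  0.        ,  0.        ,  0.        ,  0.        ]), 'xyz': array([0.20379225, 0.59454778, 0.38446936]), 'rotation': array([2.88320368e+00, 1.22111954e-03, 1.12549106e+00])}
```

View pics/scene.png

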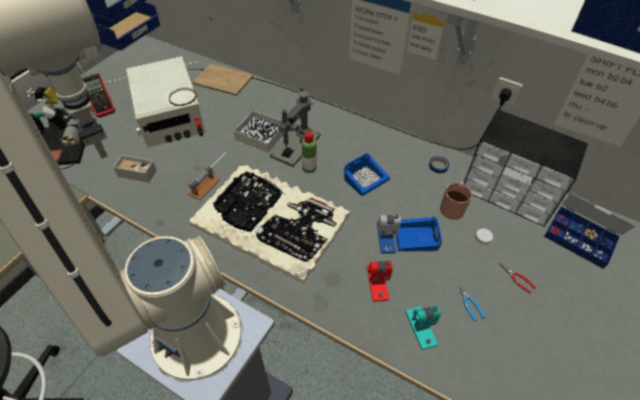

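View pics/side.png

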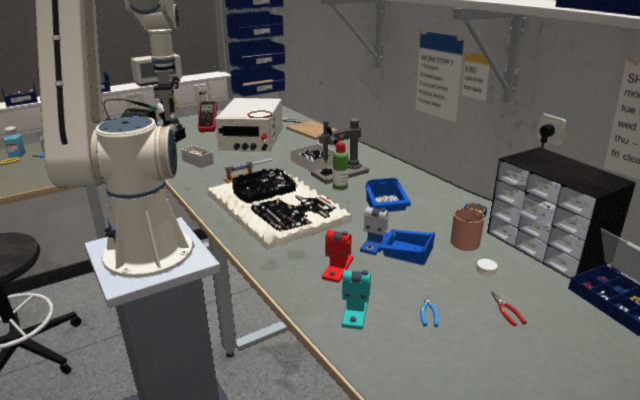

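The scene view shows the blue jig with its steel hinge at (388,232) and the empty blue bin at (420,234). The look-alikes are a red jig (379,280), a turquoise jig (424,325) and a full blue bin (366,173). The punch lies in its rest at (205,182), nose toward (225,155), and the spray can is at (309,152). I choose the blue jig, the empty bin and the punch at (205,182). Next I check these with a close crop and measure.

```bash
python3 - <<'E'
from h import *
s=np.load('scene.npz'); w,p=s['w'],s['p']
a=cv2.resize(p[140:205,180:260],None,fx=5,fy=5,interpolation=cv2.INTER_CUBIC)
b=cv2.resize(p[200:265,365:445],None,fx=5,fy=5,interpolation=cv2.INTER_CUBIC)
cv2.imwrite('pics/crop1.png',np.hstack([a,b]))
hsv=cv2.cvtColor(p,cv2.COLOR_BGR2HSV)
def reg(n,x0,x1,y0,y1,zmin,zmax,cond=None):
    q=w[y0:y1,x0:x1].reshape(-1,3); h=hsv[y0:y1,x0:x1].reshape(-1,3)
    m=(q[:,2]>zmin)&(q[:,2]<zmax)
    if cond is not None:m&=cond(h)
    q=q[m]; r=cv2.minAreaRect((q[:,:2]*1000).astype(np.float32))
    print(n,len(q),q.mean(0).round(3),q.min(0).round(3),q.max(0).round(3),r)
blue=lambda h:(h[:,0]>100)&(h[:,0]<125)&(h[:,1]>130)
reg('bin',398,446,210,255,.02,.08,blue)
reg('binrim',398,446,210,255,.04,.08,blue)
reg('jigfoot',370,400,225,258,.0,.025,blue)
reg('hinge',372,404,205,240,.08,.125)
reg('can',298,320,125,175,.03,.2)
reg('rest',180,232,145,205,.02,.06)
reg('resthi',180,232,145,205,.04,.065)
reg('nose',216,232,145,165,.03,.065)
for u,v in [(300,270),(345,300),(60,330)]: print(w[v,u])
E
```

```text
bin 607 [ 0.605 -0.402  0.038] [ 0.525 -0.471  0.02 ] [ 0.68  -0.329  0.073] ((606.036376953125, -391.8177185058594), (114.88725280761719, 128.16552734375), 31.101224899291992)
binrim 239 [ 0.621 -0.426  0.048] [ 0.554 -0.471  0.04 ] [ 0.68  -0.341  0.073] ((604.4970092773438, -392.98687744140625), (111.10433959960938, 128.048095703125), 33.623172760009766)
jigfoot 209 [ 0.536 -0.326  0.014] [ 0.501 -0.368  0.006] [ 0.576 -0.289  0.025] ((538.9371948242188, -329.2716369628906), (62.68296813964844, 57.90485382080078), 29.851171493530273)
hinge 266 [ 0.555 -0.312  0.102] [ 0.533 -0.343  0.08 ] [ 0.584 -0.276  0.12 ] ((557.531494140625, -311.6355895996094), (35.33123016357422, 64.11119842529297), 22.888580322265625)
can 601 [0.707 0.069 0.097] [0.668 0.029 0.03 ] [0.853 0.182 0.174] ((757.883056640625, 106.20166778564453), (212.94219970703125, 60.83372116088867), 38.87260818481445)
rest 629 [0.429 0.269 0.044] [0.359 0.171 0.02 ] [0.568 0.353 0.06 ] ((440.876953125, 297.447509765625), (243.97445678710938, 143.4344024658203), 40.06207275390625)
resthi 458 [0.429 0.272 0.053] [0.356 0.162 0.04 ] [0.568 0.353 0.065] ((432.7372131347656, 291.9136962890625), (251.992431640625, 141.162353515625), 45.56706237792969)
nose 30 [0.542 0.33  0.051] [0.515 0.327 0.046] [0.568 0.335 0.056] ((541.7033081054688, 329.83856201171875), (53.72529602050781, 8.431259155273438), 2.9819962978363037)
[ 0.3096372  -0.14522388  0.02647058]
[ 0.30384614 -0.30098123  0.00036907]
[-0.15375456  0.89728756 -0.75704636]
```

View pics/crop1.png

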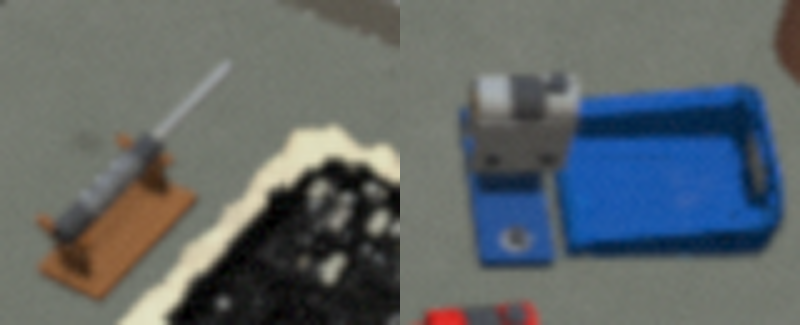

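```bash
cat >> h.py <<'E'
def go(xyz,yaw,steps=None):
    s=bot.state(); T=R.from_euler('xyz',s['orientation'])
    d=T.inv().apply(np.array(xyz)-s['tcp_pos'])*1000
    r=(T.inv()*R.from_euler('xyz',[np.pi,0,np.radians(yaw)])).as_rotvec(degrees=True)
    print('clk',s['clock'],'tcp',s['tcp_pos'].round(4),'rpy',np.degrees(s['orientation']).round(2),'F',s['force'].round(1),'w',s['width'],s['finger_force'],'\nmove',d.round(1),r.round(2))
E
python3 - <<'E'
from h import *
go([.41,.325,.24],183)
E
```

```text
clk 0.1 tcp [0.2688 0.5638 0.2139] rpy [-179.93    0.    154.51] F [ 0.1 -0.3  0.3] w 0.09224539412313082 0.0 
move [-230.3 -154.8  -25.9] [-7.000e-02 -2.000e-02 -2.849e+01]
```

Emit:
{"method": "apply_moves", "body": {
  "motion": "-40 -27 -26 0 0 -5 1; -80 -54 -26 0 0 -10 1; -120 -81 -26 0 0 -15 1; -160 -108 -26 0 0 -20 1; -200 -135 -26 0 0 -25 1; -230 -155 -26 0 0 -28.5 1; -230 -155 -26 0 0 -28.5 1; -230 -155 -26 0 0 -28.5 1"
}}

```text
clock: 0.9
tcp_pos: [0.4101, 0.3248, 0.2405]
orientation: [3.141, -0.0, -3.092]
force: [-0.0, 0.4, -0.4]
width: 0.0915
finger_force: 0.0
```

```bash
python3 - <<'E'
from h import *
go([.41,.325,.24],183)
i,p,d,K=cam('wrist'); w=cloud(i,d,K); np.savez('w1.npz',w=w,p=p)
cv2.imwrite('pics/w1.png',p)
E
```

```text
clk 0.9 tcp [0.4101 0.3248 0.2405] rpy [ 1.7999e+02 -2.0000e-02 -1.7715e+02] F [-0.   0.4 -0.4] w 0.09154648080704249 0.0 
move [0.  0.2 0.5] [ 0.01 -0.02 -0.15]
```

View pics/w1.png

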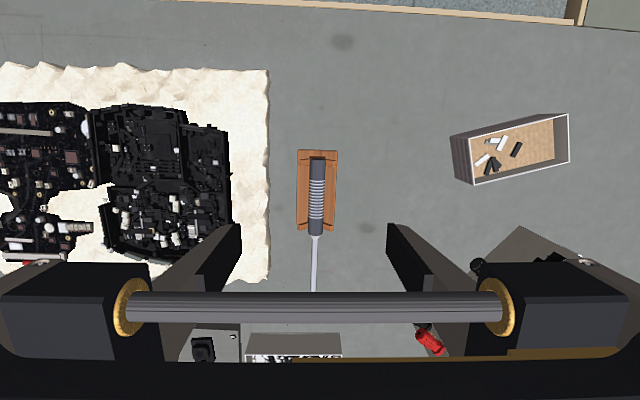

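The wrist view shows the rest at (318,190), with the handle from (316,158) to (316,235) and the nose running down past (313,290). Now I measure the punch axis from the depth.

```bash
python3 - <<'E'
from h import *
s=np.load('w1.npz'); w,p=s['w'],s['p'].astype(int)
q=w[145:295,295:345].reshape(-1,3); c=p[145:295,295:345].reshape(-1,3)
wood=(c[:,2]-c[:,0]>35)
h=(q[:,2]>.050)&(q[:,2]<.066)&~wood
pts=q[h]; print('handle',len(pts),np.nanmin(pts,0),np.nanmax(pts,0))
m=pts[:,:2].mean(0); u=np.linalg.svd(pts[:,:2]-m)[2][0] if 0 else np.linalg.svd((pts[:,:2]-m),full_matrices=False)[2][0]
print('axis mean',m,'yaw',np.degrees(np.arctan2(u[1],u[0])))
f=q[wood&(q[:,2]<.02)]; r=cv2.minAreaRect((f[:,:2]*1000).astype(np.float32)); print('foot',r, f[:,2].mean())
f=q[wood&(q[:,2]>.035)]; print('prongs',cv2.minAreaRect((f[:,:2]*1000).astype(np.float32)), f[:,2].max())
n=w[240:290,303:325].reshape(-1,3); n=n[n[:,2]>.035]; print('nose',n.min(0),n.max(0),n.mean(0))
for v in range(150,295,8):
    z=w[v,295:345,2]; k=np.nanargmax(z); a=w[v,295:345][z>np.nanmax(z)-.006]
    print(v,a.mean(0).round(4),len(a))
E
```

```text
handle 1419 [0.38343657 0.31092217 0.05003342] [0.57113205 0.34928742 0.0602278 ]
axis mean [0.45086325 0.32889949] yaw 1.0314127165423377
foot ((472.4646301269531, 329.9262390136719), (190.76449584960938, 56.472286224365234), 1.0045021772384644) 0.00823876521153753
prongs ((431.3908386230469, 328.74005126953125), (94.78644561767578, 45.39369201660156), 1.168440580368042) 0.05483440273767437
nose [0.49244018 0.32606999 0.04647306] [0.56856489 0.33461103 0.05405124] [0.52933875 0.3302961  0.05136451]
150 [0.3775 0.3264 0.007 ] 39
158 [0.3839 0.3263 0.045 ] 11
166 [0.3922 0.3294 0.0561] 15
174 [0.4022 0.3284 0.0568] 13
182 [0.4124 0.3283 0.0564] 14
190 [0.4225 0.3282 0.0575] 13
198 [0.4332 0.3281 0.0565] 14
206 [0.4436 0.3293 0.0571] 13
214 [0.4544 0.3292 0.0569] 14
222 [0.4652 0.3298 0.0572] 12
230 [0.4767 0.3301 0.056 ] 14
238 [0.4892 0.3297 0.0532] 6
246 [0.5016 0.3303 0.0515] 6
254 [0.5135 0.3295 0.0513] 6
262 [0.5254 0.3301 0.0516] 6
270 [0.5375 0.3307 0.0516] 6
278 [0.5501 0.3307 0.0514] 5
286 [0.5631 0.3306 0.0508] 6
294 [0.3832 0.3248 0.3428] 50
```

```bash
python3 - <<'E'
from h import *
go([.4315,.3288,.029],181.0)
E
```

```text
clk 0.95 tcp [0.4097 0.3256 0.2405] rpy [ 1.7999e+02 -2.0000e-02 -1.7708e+02] F [ 0.4 -0.1  0.2] w 0.09200527842510056 0.0 
move [-22.    2.1 211.5] [ 0.01 -0.02  1.92]
```

Emit:
{"method": "apply_moves", "body": {
  "motion": "-22 3 40 0 0 2 0; -22 3 80 0 0 2 0; -22 3 115 0 0 2 0; -22 3 145 0 0 2 0; -22 3 170 0 0 2 0; -22 3 190 0 0 2 0; -22 3 205 0 0 2 0; -22 3 211 0 0 2 0"
}}

```text
clock: 1.75
tcp_pos: [0.4301, 0.3302, 0.0279]
orientation: [-3.14, -0.002, -3.123]
force: [-0.6, -0.3, 0.1]
width: 0.046
finger_force: 0.0
```

Emit:
{"method": "apply_moves", "body": {
  "motion": "0 0 0 0 0 0 0; 0 0 0 0 0 0 -1; 0 0 0 0 0 0 -1; 0 0 0 0 0 0 -1; 0 0 0 0 0 0 -1; 0 0 0 0 0 0 -1"
}}

```text
clock: 2.35
tcp_pos: [0.432, 0.3292, 0.0302]
orientation: [-3.141, 0.001, -3.124]
force: [0.9, -3.2, 6.1]
width: 0.0189
finger_force: 30.0
```

Emit:
{"method": "apply_moves", "body": {
  "motion": "0 0 -10 0 0 0 -1; 0 0 -30 0 0 0 -1; 0 0 -65 0 0 0 -1; 0 0 -105 0 0 0 -1; 0 0 -150 0 0 0 -1; 0 0 -195 0 0 0 -1; 0 0 -235 0 0 0 -1; 0 0 -250 0 0 0 -1"
}}

```text
clock: 3.15
tcp_pos: [0.4327, 0.3305, 0.2846]
orientation: [3.137, 0.005, -3.124]
force: [0.0, -0.6, -2.5]
width: 0.0192
finger_force: 30.0
```

```bash
python3 - <<'E'
from h import *
go([.615,-.408,.28],121)
s=np.load('scene.npz'); w,p=s['w'],s['p'].astype(int)
q=w[130:175,298:320].reshape(-1,3); c=p[130:175,298:320].reshape(-1,3)
g=q[(c[:,1]-c[:,2]>20)&(q[:,2]>.03)]; print('can',np.median(g,0),g.min(0),g.max(0))
i,p,d,K=cam('side'); a=cv2.resize(p[100:200,150:310],None,fx=4,fy=4); cv2.imwrite('pics/s2.png',a)
E
```

```text
clk 3.15 tcp [0.4327 0.3305 0.2846] rpy [ 179.76    0.28 -178.99] F [ 0.  -0.6 -2.5] w 0.01919454256652922 29.998871684074402 
move [-169.3 -741.6    2.4] [ 0.36  0.13 60.01]
can [0.6781712  0.04717979 0.12323237] [0.66992919 0.0334189  0.08318267] [0.7052299  0.08155067 0.13850655]
```

Emit:
{"method": "apply_moves", "body": {
  "motion": "-6 -25 0 0 0 2 -1; -15 -65 0 0 0 5 -1; -26 -113 0 0 0 9 -1; -37 -161 0 0 0 13 -1; -48 -209 0 0 0 17 -1; -59 -257 0 0 0 21 -1; -70 -305 0 0 0 25 -1; -80 -350 0 0 0 29 -1"
}}

```text
clock: 4.0
tcp_pos: [0.5174, -0.0211, 0.279]
orientation: [-3.142, -0.001, 2.65]
force: [-0.2, 1.1, -2.7]
width: 0.0191
finger_force: 30.0
```

```bash
python3 - <<'E'
from h import *
go([.615,-.408,.28],121)
E
```

```text
clk 4.0 tcp [ 0.5174 -0.0211  0.279 ] rpy [-1.7999e+02 -5.0000e-02  1.5183e+02] F [-0.2  1.1 -2.7] w 0.01912222246345279 29.998203814029694 
move [-268.7 -295.    -1.2] [-2.000e-02 -5.000e-02  3.083e+01]
```

Emit:
{"method": "apply_moves", "body": {
  "motion": "-33 -36 0 0 0 4 -1; -66 -73 0 0 0 8 -1; -99 -110 0 0 0 12 -1; -132 -146 0 0 0 16 -1; -165 -182 0 0 0 20 -1; -198 -218 0 0 0 24 -1; -230 -254 0 0 0 27 -1; -255 -282 0 0 0 31 -1"
}}

```text
clock: 4.8
tcp_pos: [0.6104, -0.3901, 0.2782]
orientation: [-3.141, -0.001, 2.109]
force: [1.4, 0.7, -2.2]
width: 0.0195
finger_force: 30.0
```

Emit:
{"method": "apply_moves", "body": {
  "motion": "-8 -8 0 0 0 0 -1; -12 -12 0 0 0 0 -1; -12 -12 0 0 0 0 -1; -12 -12 0 0 0 0 -1"
}}

```text
clock: 5.2
tcp_pos: [0.6065, -0.4028, 0.2796]
orientation: [3.141, -0.001, 2.113]
force: [0.2, 0.4, -2.3]
width: 0.019
finger_force: 30.0
```

```bash
python3 - <<'E'
from h import *
go([.615,-.408,.28],121)
i,p,d,K=cam('wrist'); w=cloud(i,d,K); np.savez('w2.npz',w=w,p=p)
print(i['xyz'])
cv2.imwrite('pics/w2.png',p)
E
```

```text
clk 5.2 tcp [ 0.6065 -0.4028  0.2796] rpy [ 1.7999e+02 -4.0000e-02  1.2109e+02] F [ 0.2  0.4 -2.3] w 0.01901063773914711 29.998869001865387 
move [-8.9  4.6 -0.4] [ 0.01 -0.04  0.09]
[ 0.56918082 -0.34175365  0.45020253]
```

View pics/w2.png

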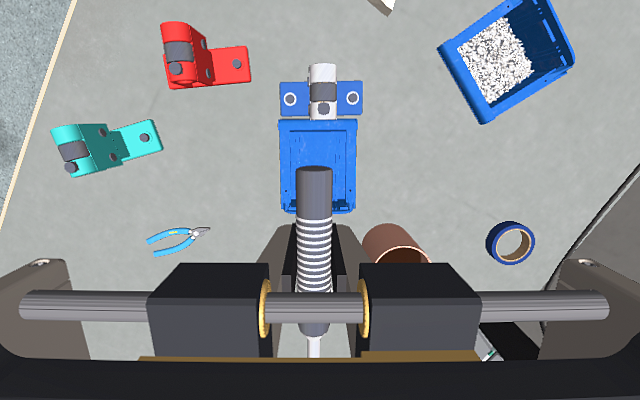

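The wrist view shows the jig barrel at (323,92), its foot with screws at (290,98) and (353,97), the empty bin at (318,165), and the punch handle held at (314,240). Now I measure the barrel axis and the held punch.

```bash
python3 - <<'E'
from h import *
s=np.load('w2.npz'); w,p=s['w'],s['p']
hsv=cv2.cvtColor(p,cv2.COLOR_BGR2HSV)
def sub(y0,y1,x0,x1): return w[y0:y1,x0:x1].reshape(-1,3),hsv[y0:y1,x0:x1].reshape(-1,3)
q,h=sub(55,125,265,380)
bl=(h[:,0]>100)&(h[:,0]<125)&(h[:,1]>120)
f=q[bl&(q[:,2]>.006)&(q[:,2]<.02)]; r=cv2.minAreaRect((f[:,:2]*1000).astype(np.float32)); print('foot',r,f[:,2].mean())
b=q[(q[:,2]>.09)&(q[:,2]<.125)]
print('barrel',len(b),b.min(0),b.max(0),cv2.minAreaRect((b[:,:2]*1000).astype(np.float32)))
t=q[(q[:,2]>.104)&(q[:,2]<.113)]; m=t[:,:2].mean(0);u=np.linalg.svd(t[:,:2]-m,full_matrices=False)[2][0]
print('top',m,'yaw',np.degrees(np.arctan2(u[1],u[0])))
def line(q0,yaw):
    a=np.radians(yaw); return np.array([np.cos(a),np.sin(a)])
# rows: barrel centre per image row
for v in range(62,122,5):
    row=w[v,295:350]; k=(row[:,2]>.095)&(row[:,2]<.1165)
    if k.sum()>3: a=row[k]; print(v,((a[0]+a[-1])/2).round(4),np.linalg.norm(a[0,:2]-a[-1,:2]).round(4),a[:,2].max().round(4))
q,h=sub(115,220,270,362); bl=(h[:,0]>100)&(h[:,0]<125)&(h[:,1]>100)&(q[:,2]<.08)&(q[:,2]>.025)
print('bin',cv2.minAreaRect((q[bl][:,:2]*1000).astype(np.float32)))
print('punch rows')
st=R.from_euler('xyz',[np.pi,0,np.radians(121.09)])
for v in range(168,335,12):
    row=w[v,285:345]; k=(row[:,2]>.24)&(row[:,2]<.34)
    if k.sum()>3:
        a=row[k]; print(v,k.sum(),st.inv().apply(np.array([(a[0]+a[-1])/2*[1,1,0]+[0,0,a[:,2].max()],])-[.6065,-.4028,.2796]).round(4))
E
```

```text
foot ((561.9459228515625, -309.0760803222656), (118.85311889648438, 46.47834396362305), 32.0537223815918) 0.012302376946702493
barrel 1532 [ 0.53397389 -0.34218668  0.09125289] [ 0.59039902 -0.27602275  0.11759311] ((561.6278686523438, -309.0624694824219), (31.6539306640625, 59.70509338378906), 31.963701248168945)
top [ 0.56016869 -0.30675828] yaw -57.957728588463446
67 [ 0.5475 -0.286   0.0996] 0.0305 0.1127
72 [ 0.5503 -0.2906  0.0999] 0.0306 0.1123
77 [ 0.553  -0.2951  0.0998] 0.0307 0.1118
82 [ 0.5553 -0.3002  0.1012] 0.0294 0.1106
87 [ 0.5586 -0.3042  0.0986] 0.031 0.1118
92 [ 0.5614 -0.3088  0.0982] 0.0311 0.112
97 [ 0.5648 -0.3134  0.1007] 0.0299 0.1123
102 [ 0.5677 -0.318   0.0997] 0.0302 0.1165
107 [ 0.5706 -0.3228  0.0999] 0.0302 0.1164
112 [ 0.5736 -0.3276  0.0999] 0.0303 0.1163
117 [ 0.5765 -0.3324  0.1   ] 0.0305 0.1113
bin ((606.3455200195312, -392.4683837890625), (111.99498748779297, 130.13185119628906), 31.071453094482422)
punch rows
168 36 [[ 0.0473 -0.0004 -0.0226]]
180 38 [[ 0.0407 -0.0005 -0.029 ]]
192 36 [[ 0.0347 -0.0005 -0.0287]]
204 36 [[ 0.0278 -0.0005 -0.0285]]
216 37 [[ 0.0212 -0.0001 -0.029 ]]
228 60 [[ 0.0096  0.0001 -0.0294]]
240 60 [[ 0.0098  0.     -0.029 ]]
252 60 [[ 0.0106 -0.0001 -0.0439]]
264 59 [[ 0.0101 -0.0001 -0.0552]]
276 41 [[ 0.0045 -0.0004 -0.0558]]
288 40 [[-0.0008 -0.0004 -0.057 ]]
324 32 [[-0.0487 -0.0005 -0.028 ]]
```

```bash
python3 - <<'E'
from h import *
go([.4516,-.1327,.2],122)
E
```

```text
clk 5.25 tcp [ 0.6066 -0.4027  0.2798] rpy [ 1.7998e+02 -2.0000e-02  1.2110e+02] F [-0.7 -0.5 -2.5] w 0.01887058259497815 29.998858273029327 
move [311.3   6.7  80. ] [ 0.02 -0.02 -0.9 ]
```

Emit:
{"method": "apply_moves", "body": {
  "motion": "30 1 0 0 0 -0.9 -1; 75 2 0 0 0 -0.9 -1; 122 3 0 0 0 -0.9 -1; 170 4 0 0 0 -0.9 -1; 218 5 10 0 0 -0.9 -1; 262 6 35 0 0 -0.9 -1; 295 6.5 60 0 0 -0.9 -1; 311 6.7 80 0 0 -0.9 -1"
}}

```text
clock: 6.05
tcp_pos: [0.4496, -0.131, 0.199]
orientation: [3.141, -0.001, 2.13]
force: [0.4, -0.7, -1.5]
width: 0.0189
finger_force: 30.0
```

Emit:
{"method": "apply_moves", "body": {
  "motion": "0 0 20 0 0 0 -1; 0 0 50 0 0 0 -1; 0 0 80 0 0 0 -1; 0 0 105 0 0 0 -1; 0 0 120 0 0 0 -1; 0 0 124 0 0 0 -1; 0 0 124 0 0 0 -1; 0 0 124 0 0 0 -1"
}}

```text
clock: 6.85
tcp_pos: [0.4528, -0.1341, 0.0766]
orientation: [3.14, 0.001, 2.128]
force: [-0.1, 0.3, -2.3]
width: 0.0192
finger_force: 30.0
```

```bash
python3 - <<'E'
from h import *
go([.4516,-.1327,.076],122)
i,p,d,K=cam('side'); w=cloud(i,d,K)
go([.4516,-.1327,.076],122)
i2,p2,d2,K2=cam('scene'); w2=cloud(i2,d2,K2)
go([.4516,-.1327,.076],122)
a=cv2.resize(p[175:260,310:420],None,fx=4,fy=4,interpolation=cv2.INTER_CUBIC)
b=cv2.resize(p2[160:245,330:420],None,fx=4,fy=4,interpolation=cv2.INTER_CUBIC)
cv2.imwrite('pics/s3.png',np.hstack([a,b]))
np.savez('s3.npz',w=w,p=p,w2=w2,p2=p2)
# predicted pixels of tip and bore entry/axis
e=np.array([np.cos(np.radians(-58)),np.sin(np.radians(-58)),0])
o=np.array([.5618,-.3091,.095])
for nm,I,k,(x0,y0) in(('side',i,K,(310,175)),('scene',i2,K2,(330,160))):
    Rm=rot(I).T; rv=cv2.Rodrigues(Rm)[0]; tv=-Rm@np.array(I['xyz'])
    P=np.array([o-.03*e,o-.03*e+[0,0,.016],o+.03*e,o-.07*e,o-.149*e])
    uv=cv2.projectPoints(P,rv,tv,k,np.array(I['dist_coeffs'],float))[0].reshape(-1,2); print(nm,((uv-[x0,y0])*4).round(0).tolist())
E
```

```text
clk 6.85 tcp [ 0.4528 -0.1341  0.0766] rpy [1.7994e+02 7.0000e-02 1.2195e+02] F [-0.1  0.3 -2.3] w 0.01916694708744834 29.998811781406403 
move [ 1.8 -0.3  0.6] [ 0.06  0.07 -0.05]
clk 6.9 tcp [ 0.4529 -0.1342  0.0767] rpy [1.7992e+02 8.0000e-02 1.2194e+02] F [-0.3  0.7 -1.6] w 0.018513870167523393 29.998779594898224 
move [ 2.  -0.3  0.7] [ 0.08  0.08 -0.06]
clk 6.95 tcp [ 0.4529 -0.1343  0.0766] rpy [1.7993e+02 8.0000e-02 1.2193e+02] F [ 0.3 -0.2 -2.3] w 0.018796044499480937 29.998863637447357 
move [ 2.  -0.2  0.6] [ 0.07  0.08 -0.07]
side [[222.0, 150.0], [223.0, 130.0], [304.0, 167.0], [169.0, 139.0], [67.0, 118.0]]
scene [[199.0, 241.0], [201.0, 228.0], [277.0, 240.0], [146.0, 242.0], [42.0, 244.0]]
```

View pics/s3.png

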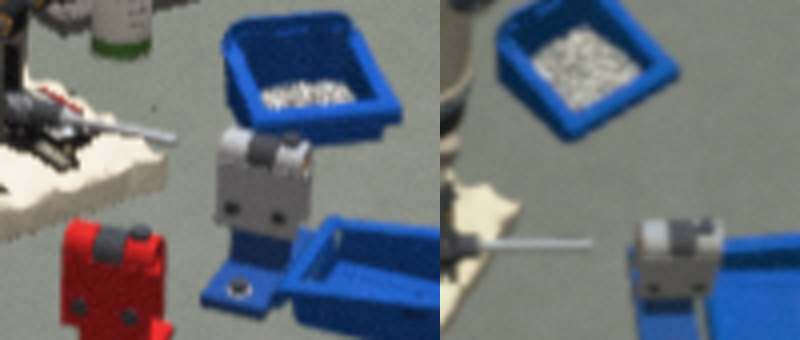

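Emit:
{"method": "apply_moves", "body": {
  "motion": "-12 -0.2 0.4 0 0 0 -1; -24 -0.2 0.4 0 0 0 -1; -32 -0.2 0.4 0 0 0 -1; -38 -0.2 0.4 0 0 0 -1; -42 -0.2 0.4 0 0 0 -1; -46 -0.2 0.4 0 0 0 -1; -50 -0.2 0.4 0 0 0 -1; -50 -0.2 0.4 0 0 0 -1"
}}

```text
clock: 7.75
tcp_pos: [0.4762, -0.1756, 0.0741]
orientation: [-3.139, -0.005, 2.127]
force: [-3.1, 6.2, -1.2]
width: 0.019
finger_force: 30.0
```

```bash
cat >> h.py <<'E'
def jf():
    s=bot.state(); e=np.array([np.cos(np.radians(-58)),np.sin(np.radians(-58)),0]); n=np.array([-e[1],e[0],0])
    T=R.from_euler('xyz',s['orientation'])
    tip=s['tcp_pos']+T.apply([-.1375,-.0003,-.019])-(np.array([.5618,-.3091,.095])-.03*e)
    print('clk',s['clock'],'tip in entry mm',(np.array([tip@e,tip@n,tip[2]])*1000).round(1),'rpy',np.degrees(s['orientation']).round(2),'Faxial',(s['force']@e).round(1),'lat',(s['force']@n).round(1),s['force'][2].round(1))
E
python3 - <<'E'
from h import *
jf()
i,p,d,K=cam('side'); jf()
i2,p2,d2,K2=cam('scene'); jf()
a=cv2.resize(p[175:260,310:420],None,fx=4,fy=4,interpolation=cv2.INTER_CUBIC)
b=cv2.resize(p2[160:245,330:420],None,fx=4,fy=4,interpolation=cv2.INTER_CUBIC)
cv2.imwrite('pics/s4.png',np.hstack([a,b]))
E
```

```text
clk 7.75 tip in entry mm [ 9.1 -2.4 -2.6] rpy [-179.85   -0.3   121.87] Faxial -6.9 lat 0.6 -1.2
clk 7.8 tip in entry mm [ 9.3 -2.3 -2.4] rpy [-179.87   -0.26  121.88] Faxial -7.0 lat 0.3 -1.9
clk 7.85 tip in entry mm [ 9.4 -2.2 -2.3] rpy [-179.88   -0.24  121.87] Faxial -6.5 lat -0.1 -1.5
```

View pics/s4.png

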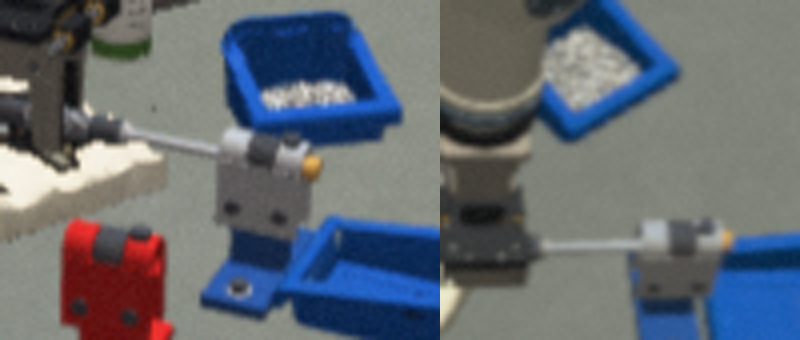

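The pin's brass end is showing at the bin side, at (313,165) in the side crop, so it is moving. I keep driving with a 2 mm centring correction.

Emit:
{"method": "apply_moves", "body": {
  "motion": "-4 1 -1 0 0 0 -1; -9 2 -2 0 0 0 -1; -14 2 -2 0 0 0 -1; -19 2 -2 0 0 0 -1; -24 2 -2 0 0 0 -1; -29 2 -2 0 0 0 -1; -34 2 -2 0 0 0 -1; -39 2 -2 0 0 0 -1"
}}

```text
clock: 8.65
tcp_pos: [0.4968, -0.2064, 0.0754]
orientation: [-3.137, -0.009, 2.127]
force: [-5.9, 9.1, -1.9]
width: 0.0191
finger_force: 30.0
```

```bash
python3 -c "
from h import *
jf()"
```

```text
clk 8.65 tip in entry mm [46.1 -1.2 -1.8] rpy [-179.76   -0.51  121.86] Faxial -10.9 lat -0.2 -1.9
```

Emit:
{"method": "apply_moves", "body": {
  "motion": "-4 1 -1 0 0 0 -1; -7 1 -1 0 0 0 -1; -10 1 -1 0 0 0 -1; -12 1 -1 0 0 0 -1; -14 1 -1 0 0 0 -1; -16 1 -1 0 0 0 -1; -17 1 -1 0 0 0 -1; -17 1 -1 0 0 0 -1"
}}

```text
clock: 9.45
tcp_pos: [0.5106, -0.2228, 0.0782]
orientation: [3.142, 0.0, 2.128]
force: [-0.3, -1.0, -1.9]
width: 0.0193
finger_force: 30.0
```

```bash
python3 - <<'E'
from h import *
jf()
i,p,d,K=cam('side')
i2,p2,d2,K2=cam('scene')
a=cv2.resize(p[175:275,310:440],None,fx=3,fy=3,interpolation=cv2.INTER_CUBIC)
b=cv2.resize(p2[175:275,340:450],None,fx=3,fy=3,interpolation=cv2.INTER_CUBIC)
cv2.imwrite('pics/s5.png',np.hstack([a,b]))
E
```

```text
clk 9.45 tip in entry mm [67.2  1.8  2.2] rpy [1.8000e+02 1.0000e-02 1.2191e+02] Faxial 0.7 lat -0.7 -1.9
```

View pics/s5.png

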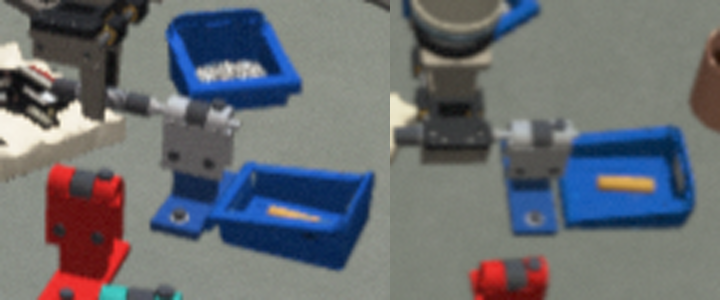

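The pin lies in the bin, at (625,183) in the scene crop, and the axial force is gone. I withdraw the punch.

Emit:
{"method": "apply_moves", "body": {
  "motion": "10 -1.5 2 0 0 0 -1; 25 -1.5 2 0 0 0 -1; 42 -1.5 2 0 0 0 -1; 60 -1.5 2 0 0 0 -1; 80 -1.5 2 0 0 0 -1; 100 -1.5 2 0 0 0 -1; 115 -1.5 2 0 0 0 -1; 118 -1.5 2 0 0 0 -1"
}}

```text
clock: 10.35
tcp_pos: [0.4452, -0.1216, 0.0762]
orientation: [-3.141, -0.001, 2.129]
force: [-0.3, 0.4, -3.1]
width: 0.0193
finger_force: 30.0
```

Emit:
{"method": "apply_moves", "body": {
  "motion": "0 0 -20 0 0 0 -1; 0 0 -60 0 0 0 -1; 0 0 -100 0 0 0 -1; 0 0 -140 0 0 0 -1; 0 0 -175 0 0 0 -1; 0 0 -195 0 0 0 -1; 0 0 -200 0 0 0 -1; 0 0 -200 0 0 0 -1"
}}

```text
clock: 11.15
tcp_pos: [0.4471, -0.1235, 0.2764]
orientation: [3.141, 0.001, 2.128]
force: [-0.5, 0.4, -2.9]
width: 0.0194
finger_force: 30.0
```

```bash
python3 - <<'E'
from h import *
go([.4315,.3288,.28],181)
s=bot.state(); T=R.from_euler('xyz',s['orientation'])
i,p,d,K=cam('wrist'); w=cloud(i,d,K)
q=(w.reshape(-1,3)-s['tcp_pos'])@T.as_matrix(); q=q.reshape(400,640,3)
for v in list(range(160,220,6))+list(range(318,350,4)):
    r=q[v,285:345]; k=(abs(r[:,2]+.025)<.02)
    if k.sum()>3: a=r[k]; print(v,k.sum(),np.array([a[len(a)//2,0],(a[0,1]+a[-1,1])/2,a[:,2].min()]).round(4))
E
```

```text
clk 11.15 tcp [ 0.4471 -0.1235  0.2764] rpy [1.7996e+02 6.0000e-02 1.2192e+02] F [-0.5  0.4 -2.9] w 0.01942656199316143 29.998776018619537 
move [392.2 225.9  -3.9] [ 1.000e-02  7.000e-02 -5.908e+01]
166 25 [ 0.0477 -0.0004 -0.0164]
172 38 [ 0.0468 -0.0005 -0.0286]
178 38 [ 0.0438 -0.0004 -0.0288]
184 36 [ 0.0407 -0.0001 -0.0286]
190 37 [ 0.0376 -0.0001 -0.0297]
196 35 [ 0.0343 -0.0005 -0.0287]
202 36 [ 0.0312 -0.0005 -0.0289]
208 36 [ 0.0279 -0.0005 -0.0288]
214 38 [ 0.0247 -0.0004 -0.0284]
326 30 [-0.0442 -0.0005 -0.0285]
330 28 [-0.0463 -0.0005 -0.0284]
334 22 [-0.0498 -0.0005 -0.0283]
338 13 [-0.0546 -0.0008 -0.0258]
342 13 [-0.0597 -0.0009 -0.023 ]
346 12 [-0.0646 -0.0005 -0.0215]
```

Emit:
{"method": "apply_moves", "body": {
  "motion": "25 14 0 0 0 -3 -1; 60 35 0 0 0 -9 -1; 100 58 0 0 0 -15 -1; 140 81 0 0 0 -21 -1; 180 104 0 0 0 -27 -1; 220 127 0 0 0 -33 -1; 260 150 0 0 0 -39 -1; 295 170 0 0 0 -44 -1"
}}

```text
clock: 12.0
tcp_pos: [0.434, 0.2188, 0.2743]
orientation: [-3.14, -0.002, 2.901]
force: [1.0, 0.5, -2.4]
width: 0.0192
finger_force: 30.0
```

```bash
python3 -c "
from h import *
go([.432,.3292,.28],181)"
```

```text
clk 12.0 tcp [0.434  0.2188 0.2743] rpy [-1.7991e+02 -1.2000e-01  1.6619e+02] F [ 1.   0.5 -2.4] w 0.019155333026070878 29.99763160943985 
move [ 28.3 106.7  -5.9] [ -0.08  -0.13 -14.81]
```

Emit:
{"method": "apply_moves", "body": {
  "motion": "10 36 0 0 0 -5 -1; 20 72 0 0 0 -10 -1; 26 96 0 0 0 -14 -1; 28 106 0 0 0 -15 -1; 28 106 0 0 0 -15 -1; 28 106 0 0 0 -15 -1"
}}

```text
clock: 12.6
tcp_pos: [0.4335, 0.3254, 0.2752]
orientation: [-3.14, -0.001, -3.127]
force: [0.7, -0.5, -2.0]
width: 0.0191
finger_force: 30.0
```

```bash
python3 -c "
from h import *
bot.capture('side')
go([.432,.3292,.031],181)"
```

```text
clk 12.65 tcp [0.4337 0.3252 0.2755] rpy [-1.7993e+02 -6.0000e-02 -1.7919e+02] F [-0.3 -0.1 -2.4] w 0.019114979204420745 29.99916046857834 
move [  1.4   4.3 244.5] [-0.07 -0.06 -0.19]
```

Emit:
{"method": "apply_moves", "body": {
  "motion": "1.5 4 40 0 0 0 -1; 1.5 4 85 0 0 0 -1; 1.5 4 130 0 0 0 -1; 1.5 4 170 0 0 0 -1; 1.5 4 200 0 0 0 -1; 1.5 4 218 0 0 0 -1; 1.5 4 225 0 0 0 -1; 1.5 4 225 0 0 0 -1"
}}

```text
clock: 13.45
tcp_pos: [0.4322, 0.3295, 0.0508]
orientation: [-3.141, -0.001, -3.127]
force: [0.4, -0.7, -1.6]
width: 0.0192
finger_force: 30.0
```

```bash
python3 -c "
from h import *
bot.capture('side')
go([.432,.3292,.031],181)"
```

```text
clk 13.5 tcp [0.4327 0.3301 0.0517] rpy [ 1.7999e+02  1.0000e-02 -1.7915e+02] F [-0.2  0.5 -1.5] w 0.019044170767107762 29.99892085790634 
move [ 0.7 -0.9 20.7] [ 0.01  0.01 -0.15]
```

Emit:
{"method": "apply_moves", "body": {
  "motion": "0.5 -0.7 5 0 0 0 -1; 0.5 -0.7 10 0 0 0 -1; 0.5 -0.7 14 0 0 0 -1; 0.5 -0.7 17 0 0 0 -1; 0.5 -0.7 19 0 0 0 -1; 0.5 -0.7 20 0 0 0 -1; 0.5 -0.7 20 0 0 0 -1"
}}

```text
clock: 14.2
tcp_pos: [0.4317, 0.3298, 0.0311]
orientation: [-3.141, -0.0, -3.126]
force: [-0.5, 0.2, -2.5]
width: 0.0191
finger_force: 30.0
```

Emit:
{"method": "apply_moves", "body": {
  "motion": "0 0 1 0 0 0 -1; 0 0 1.5 0 0 0 -1; 0 0 1.5 0 0 0 -1; 0 0 1.5 0 0 0 -0.4; 0 0 1.5 0 0 0 0; 0 0 1.5 0 0 0 0; 0 0 1.5 0 0 0 0; 0 0 1.5 0 0 0 0"
}}

```text
clock: 15.0
tcp_pos: [0.4318, 0.3299, 0.0297]
orientation: [3.142, 0.0, -3.126]
force: [-0.6, 0.4, -0.0]
width: 0.0461
finger_force: 0.0
```

Emit:
{"method": "apply_moves", "body": {
  "motion": "0 0 -15 0 0 0 0; 0 0 -45 0 0 0 0; 0 0 -85 0 0 0 0; 0 0 -125 0 0 0 0; 0 0 -165 0 0 0 0; 0 0 -200 0 0 0 0; 0 0 -210 0 0 0 0; 0 0 -210 0 0 0 0"
}}

```text
clock: 15.8
tcp_pos: [0.4325, 0.3303, 0.2411]
orientation: [3.14, 0.002, -3.126]
force: [0.1, 0.5, -1.6]
width: 0.0462
finger_force: 0.0
```

```bash
python3 - <<'E'
from h import *
i,p,d,K=cam('wrist'); w=cloud(i,d,K)
i2,p2,d2,K2=cam('scene')
q=w[120:300,270:370].reshape(-1,3); c=p[120:300,270:370].astype(int).reshape(-1,3)
k=(q[:,2]>.054)&(q[:,2]<.066)&(c[:,2]-c[:,0]<35); t=q[k]; m=t.mean(0); u=np.linalg.svd(t[:,:2]-m[:2],full_matrices=False)[2][0]
print(m,t.min(0),t.max(0),np.degrees(np.arctan(u[1]/u[0])))
cv2.imwrite('pics/f.png',np.hstack([p[100:300,220:420],cv2.resize(p2[130:260,200:450],None,fx=2,fy=2)[:200, :],]) if 0 else np.vstack([cv2.resize(p[100:300,170:470],(500,333)),cv2.resize(p2[125:258,250:450],(500,333))[:260]]))
E
```

```text
[0.43225049 0.32863901 0.0568971 ] [0.38364659 0.31921194 0.05401476] [0.48974793 0.33771117 0.06027383] 1.1506886237544742
```

View pics/f.png

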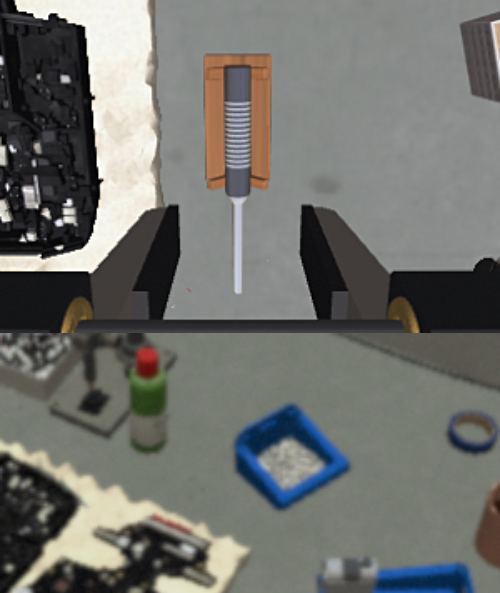

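The punch lies level in both notches (handle at (237,130), its top at z = 0.057 and its axis at 1.15°), and the can is standing at (148,400). I hand the job in.

```bash
python3 -c "
from h import *
print(bot.hand_in())"
```

```text
the job is handed in; nothing more can be done
None
```

The punch drove the pin out of the hinge into the empty bin and is back in both notches of its rest; the spray can is still standing, and I handed the job in at about 16 s of the 58 s allowed (no verdict came back).

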